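# Bring the finishing turntable round to the green mark

### The job

Bring the freshly painted plaque round to its drying position: push sideways on the arms of the turntable with a finger until the white arm points at the green mark on the dial, its centre line within the mark's width, then stand clear. Turn it steadily, without flicking it into a spin, never take an arm between the fingers, and do not touch the wet plaque or the round wooden board it lies on. Leave the paint tin, the jar, the brush and the roller where they are.

Things in the scene. Friction and masses are not known exactly. Their poses are not given: they have to be found in the camera images.
- turntable: Fixed part of the turntable, screwed down: a flat round aluminium dial plate, 380 mm across and 6 mm thick, lying on a black rubber mat (4 mm thick) on the bench. Origin: centre of its underside, on the turning axis; x axis towards the green mark, z up. Blue and red marks at +120 and -120 degrees from it are not wanted.
- green_mark (a point): Centre of the green mark, a flat rectangle on the dial plate, 32 mm along the radius and 26 mm across it, 170 mm from the turning axis.
- rotor: Turning part: hub with four radial arms 90 degrees apart, one white (the pointer), three dark steel. Origin on the turning axis, 26 mm above the turntable's underside; x axis along the white arm, z up. Turns either way about the vertical, no stops. Dry friction (about 0.2 N m, some 2 N at an arm) stops it wherever it is left. A few tenths of a rad/s is a good pace; over 4 rad/s is a spin.
- white_arm (a point): Middle of the free part of the white arm, half-way up it, 115 mm from the turning axis; the other arms are alike. An arm is a bar 12 mm thick and 24 mm tall with upright sides. The part from 85 to 145 mm from the axis stands free, outside the round board above. There are 22 mm of free air between the arms and the dial plate; arm tops lie 56 mm above the bench.
- pointer_tip (a point): Outer end of the white arm, on its centre line, half-way up the arm, 145 mm from the turning axis.
- plaque (a point): The wet black plaque with white border, 128 x 88 x 10 mm (the border stands 3 mm higher), on a round wooden board 168 mm across and 8 mm thick; both ride on top of the rotor and turn with it. The board's underside is level with the arms' tops. This point: centre of the plaque's top face, 20 mm above the arms' tops. Not to be touched.
- tin: Loose paint tin, steel with red band, 80 mm across, 88 mm tall, origin at the centre of its underside. Leave alone.
- jar: Loose amber glass jar with white cap, 60 mm across, 85 mm tall, origin at the centre of its underside. Leave alone.
- brush: Loose paint brush lying flat, about 170 mm long, its x axis along it. Leave alone.
- roller: Loose foam paint roller lying flat: white roll 32 mm thick and 60 mm long centred above the origin, blue handle reaching 143 mm from the origin along its -x axis. Leave alone.

How it is judged:
By the outcome, as a careful person would: the job done as asked, in the order asked, and still so for the second after the job is handed in, with the robot touching nothing.
It also fails if it takes over 48 s, if anything falls off the work surface, if the arm or the gripper's body presses on something with over 40 N, if the wrist force passes 120 N, or if a joint passes its speed limit or range.

### The arm

A 6-joint arm with a two-finger parallel gripper is mounted at the origin on the work surface. World frame = base frame: x ahead of the robot, y to its left, z up, the work surface at z = 0. Lengths are in m, angles in rad, forces in N, time in s.
With the tool pointing down it reaches from about 0.3 to 0.75 m from the base axis. Payload 8.5 kg.
Tool frame: the origin (TCP) lies at the very end of the fingers, on their centre line; the grasp point (between the pads) lies 19 mm behind it (ctrl.grip_depth is the distance from the TCP to the grasp point, in m); z points along the fingers, y is the direction in which the jaws open and shut (so a half turn about z gives the same grasp; the last joint's range is limited). The gripper opens to 88 mm and grips with 3 to 60 N. Pads are 18 mm wide; open, the fingers measure 123 mm over their backs; the gripper's body (75 mm by 187 mm) begins 45 mm behind the grasp point.
Start: joints at [-0.215, 0.381, 1.297, -0, 1.464, -0.215], TCP at [0.55, 0, 0.217] pointing down, gripper open.
Joint ranges: [-3.11, 3.11], [-0.89, 2.33], [0.22, 2.48], [-1.42, 4.56], [0.17, 2.85], [-2.88, 2.88]. Speed limits (rad/s): [2.39, 2.39, 3.14, 3.14, 3.14, 3.14].

### API

Orientations are given as a unit quaternion [w, x, y, z].
In Python, from rig import sensors, optics, ticket, ctrl gives the robot as it stands.
- The arm moves only by the tool jog_arm, never from a script. Its argument "deltas" is a list of rows, each an object with "offset": the shift along the tool's x, y, z normalised to -1 to 1, where 1 is 25 mm, a list of three; "angular": the turn, a rotation vector about the tool's x, y, z normalised to -1 to 1, where 1 is 0.08 rad, a list of three; "hand": the opening in per cent of the stroke, from 0 (shut) to 100 (fully open). In form: [{"offset": [tx, ty, tz], "angular": [ax, ay, az], "hand": hand}, ...]. A call has 1 to 5 rows; each row shifts and turns the commanded pose from where the row before left it, along the tool's axes as they then stand; what a row does not reach is not made up. A row lasts 1/10 s, in which the tool goes at most 50 mm and 8.59 degrees, less where a joint would pass 70% of its speed; a pose out of reach is approached as far as the arm can. A call with a number of a shift or a turn outside -1 to 1 is refused whole. A call with a gripper value outside its range is refused whole. The fingers move at their own pace and stop on an object; the grip force is fixed at half the most. Time passes only in rows, so rows that do not move let the fingers close. It gives the time, the measured TCP pose, the force and the opening at its end, in the units of the state.
- sensors.state(): the state, without advancing time (a new reading comes with each control period).
- optics.capture(name): name is "scene" or "side" or "wrist"; returns the picture (420x560x3 uint8, red, green, blue); there is no depth.
- optics.calibration(name): a dict with "K" (3x3 intrinsics, pixels), "cam_to_world" (4x4, takes a point from camera to world coordinates). Camera axes: x right, y down, z forward; pixel columns grow to the right and rows downward; lengths in m; the calibration is good to about 2 mm. A picture is of the moment at which its call begins: read the wrist's pose just before it. calibration takes no time and is no camera call; for the wrist camera it gives the pose at the moment of the call.
- ticket.close_job(): hands the job in, once; it reports no verdict.
The state is a dict: "time": time; "qpos": joint angles; "joint_vel": joint speeds; "tau": joint torques, N m; "eef_pos": TCP position; "tcp_rot": TCP orientation; "ft_force": force on the tool from outside, world axes, zero at the start; "torque": the same for the moment, N m; "gripper_width": finger opening in m.
Only numpy, scipy, OpenCV 4.12 (cv2) and the standard library are available. Lean on these libraries where they do the work, as an engineer would, in place of code of your own. Each camera call takes 0.05 s, during which the arm holds its last target.

## Working session

There is one attempt and no reset: what is moved stays moved. The work goes in short steps, Python scripts to look and compute and a tool call to move; the robot and the scene stay as the last step left them, time stands still between calls to the robot, and variables do not carry over. Pictures are saved under pics/ and viewed, and the job is handed in when it is done.

Besides the shell and the picture viewer there is one more tool, called in YAML: its name, and indented under it one key for each argument. jog_arm: Moves the arm, as the interface text tells. Its arguments: {"type":"object","properties":{"deltas":{"type":"array","items":{"type":"object","properties":{"offset":{"type":"array","items":{"type":"number"}},"angular":{"type":"array","items":{"type":"number"}},"hand":{"type":"number"}}}}},"required":["deltas"]}

```bash
ls; mkdir -p pics; python3 - <<'E'
from rig import sensors, optics, ticket, ctrl
import cv2
for n in ("scene","side","wrist"):
    c=optics.calibration(n)
    im=optics.capture(n); cv2.imwrite(f"pics/{n}0.png",im[:,:,::-1])
    print(n,c["K"].tolist() if hasattr(c["K"],'tolist') else c["K"]);print(c["cam_to_world"])
print(sensors.state())
E
```

```text
pics
scene [[399.0354148346677, 0.0, 278.1111370652684], [0.0, 399.0354148346677, 213.09503864015693], [0.0, 0.0, 1.0]]
[[ 0.86051842  0.43952278 -0.25754179  0.81081517]
 [ 0.5092926  -0.73098708  0.45417941 -0.33900546]
 [ 0.01136247 -0.52199388 -0.85287355  0.76864148]
 [ 0.          0.          0.          1.        ]]
side [[380.4712409666262, 0.0, 276.14449885042137], [0.0, 380.4712409666262, 207.84352520991365], [0.0, 0.0, 1.0]]
[[ 0.98591206 -0.12603375  0.10996777  0.48346831]
 [-0.16614282 -0.66189054  0.73095655 -0.51879443]
 [-0.01933857 -0.73892923 -0.67350547  0.58651447]
 [ 0.          0.          0.          1.        ]]
wrist [[342.3415436014868, 0.0, 289.790041113371], [0.0, 342.3415436014868, 209.03476002264466], [0.0, 0.0, 1.0]]
[[ 9.99998439e-01  6.36228728e-04 -1.64825125e-03  5.49986883e-01]
 [ 1.78908335e-04 -9.64581119e-01 -2.63786339e-01  6.68418198e-02]
 [-1.75770048e-03  2.63785632e-01 -9.64579728e-01  3.83143448e-01]
 [ 0.00000000e+00  0.00000000e+00  0.00000000e+00  1.00000000e+00]]
{'time': 0.15, 'qpos': array([-2.15315866e-01,  3.81023579e-01,  1.29800643e+00,  7.53698087e-06,
        1.46358876e+00, -2.15315343e-01]), 'joint_vel': array([ 0.00042567, -0.00054078, -0.00168702,  0.0003459 ,  0.00081012,
        0.00102828]), 'tau': array([ 2.75231861e-03, -4.38084304e+01, -2.24613369e+01,  7.13452022e-02,
        3.43442336e-02, -8.91773107e-05]), 'eef_pos': array([5.49777735e-01, 3.96306680e-05, 2.17016160e-01]), 'tcp_rot': array([-4.33942369e-04,  7.07107160e-01,  7.07106217e-01, -2.73743500e-04]), 'ft_force': array([3.21792778e-06, 7.22830185e-01, 9.09813125e-03]), 'torque': array([-0.00202655,  0.07543931,  0.01504261]), 'gripper_width': 0.08813193691158162}
```

View pics/scene0.png

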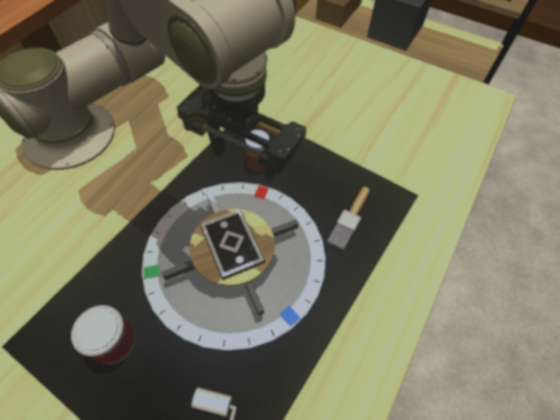

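View pics/side0.png

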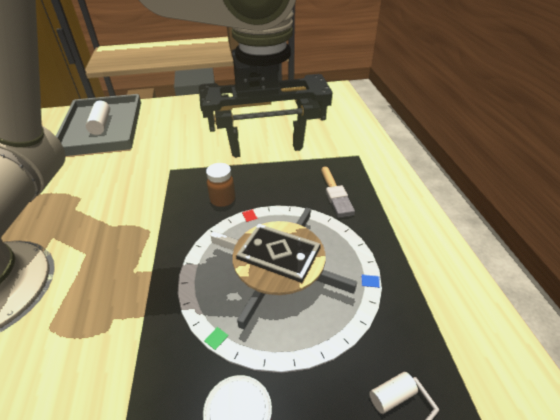

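View pics/wrist0.png

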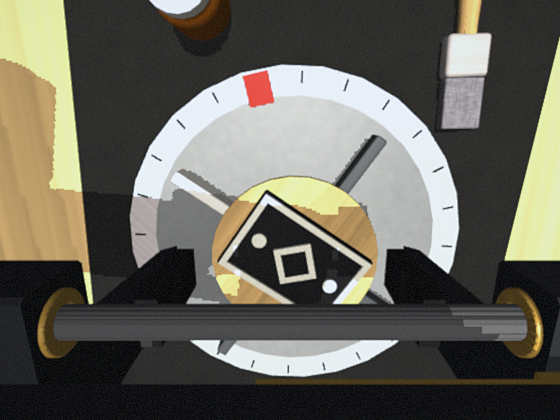

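The wrist view shows the white arm tip near (178,177) and the red mark at (258,89). The scene view shows green at (151,271), red at (261,192), blue at (290,316). The side view has green at (216,338), red at (250,215), blue at (371,281). I'll triangulate these.

```bash
cat > h.py <<'E'
import numpy as np
from rig import sensors, optics, ticket, ctrl
def p2w(n,uv,z,c=None):
    c=c or optics.calibration(n); K=np.array(c["K"]);T=np.array(c["cam_to_world"])
    d=T[:3,:3]@np.linalg.inv(K)@np.array([uv[0],uv[1],1.]); o=T[:3,3]
    return o+d*(z-o[2])/d[2]
def w2p(n,P,c=None):
    c=c or optics.calibration(n); K=np.array(c["K"]);T=np.array(c["cam_to_world"])
    q=K@(T[:3,:3].T@(np.array(P)-T[:3,3])); return q[:2]/q[2]
E
python3 - <<'E'
from h import *
import cv2
for n,pts in dict(scene=dict(G=(151.5,271.5),R=(261.5,192),B=(290,316)),side=dict(G=(216,338),R=(250,215.5),B=(371,281.5)),wrist=dict(R=(258.5,89))).items():
    w={k:p2w(n,v,.010)[:2] for k,v in pts.items()}
    print(n,w)
    if len(w)==3: 
        c=sum(w.values())/3; print('centre',c,{k:(np.linalg.norm(v-c),np.degrees(np.arctan2(*(v-c)[::-1]))) for k,v in w.items()})
for n,b in dict(scene=(130,170,340,350),side=(165,195,395,370),wrist=(120,60,400,280)).items():
    im=cv2.imread(f"pics/{n}0.png")[b[1]:b[3],b[0]:b[2]]
    s=min(800/im.shape[1],600/im.shape[0]);s=int(s*2)/2; print(n,s)
    cv2.imwrite(f"pics/{n}0c.png",cv2.resize(im,None,fx=s,fy=s,interpolation=cv2.INTER_CUBIC))
for n,v in dict(scene=(207,205),wrist=(178,177),side=(214,240)).items(): print(n,p2w(n,v,.056))
print('jar',p2w('side',(219,172),.085),'tin',p2w('scene',(98,328),.088),p2w('side',(238,408),.088))
E
```

```text
scene {'G': array([ 0.43165135, -0.18807645]), 'R': array([0.5199465 , 0.09428739]), 'B': array([ 0.71970164, -0.1231725 ])}
centre [ 0.55709983 -0.07232052] {'G': (np.float64(0.1706949254271694), np.float64(-137.30113462347293)), 'R': (np.float64(0.17070021690522807), np.float64(102.57119004116541)), 'B': (np.float64(0.170368051120615), np.float64(-17.366514421623062))}
side {'G': array([ 0.42789233, -0.18733951]), 'R': array([0.51676751, 0.09296895]), 'B': array([ 0.71605033, -0.12475646])}
centre [ 0.55357005 -0.07304234] {'G': (np.float64(0.16987858346901533), np.float64(-137.71515723632618)), 'R': (np.float64(0.17004169098836244), np.float64(102.49958205200237)), 'B': (np.float64(0.170511550622792), np.float64(-17.655201155948987))}
wrist {'R': array([0.51713705, 0.09309807])}
scene 3.0
side 3.0
wrist 2.5
scene [ 0.45647407 -0.01974346  0.056     ]
wrist [0.44142911 0.00937808 0.056     ]
side [ 0.43878659 -0.01046703  0.056     ]
jar [0.46157405 0.16403502 0.085     ] tin [ 0.46021353 -0.32968385  0.088     ] [ 0.45752513 -0.3310066   0.088     ]
```

View pics/scene0c.png

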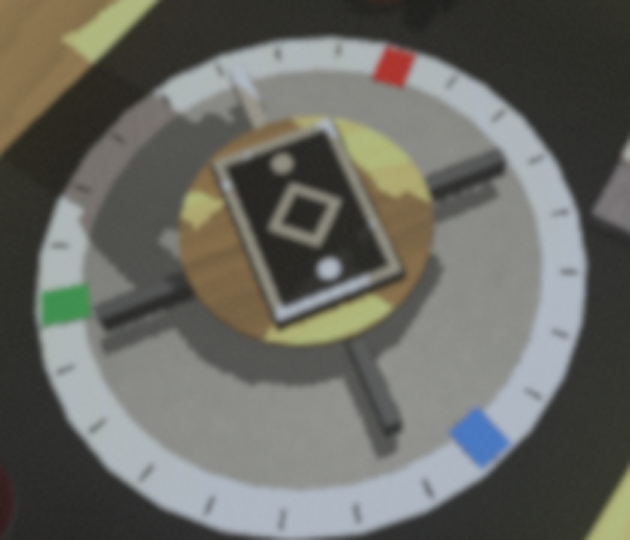

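View pics/side0c.png

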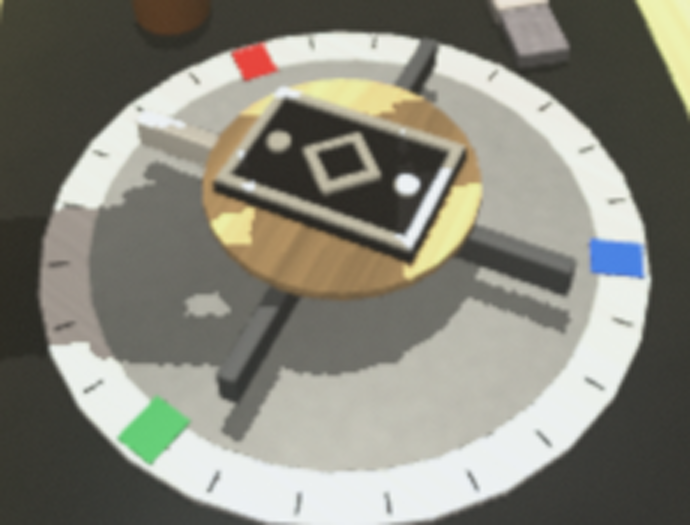

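View pics/wrist0c.png

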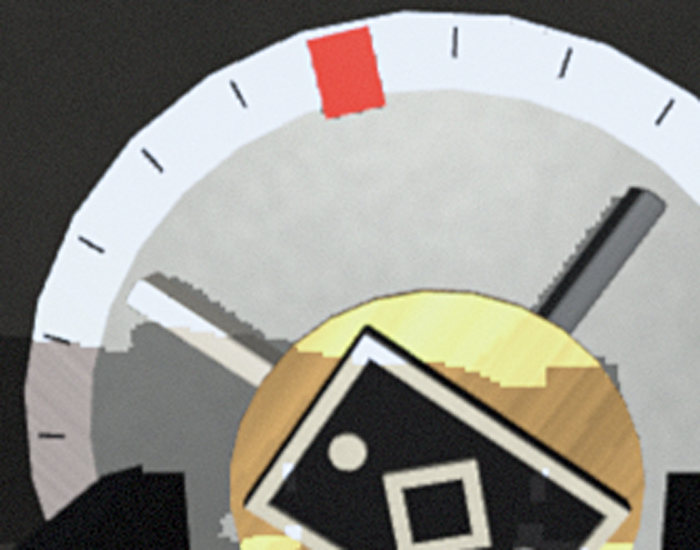

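```bash
python3 - <<'E'
from h import *
C=np.array([.5540,-.0728])
def a(n,uv,z=.056):
    d=p2w(n,uv,z)[:2]-C; return round(np.linalg.norm(d),4),round(np.degrees(np.arctan2(d[1],d[0])),1)
W=lambda x,y:(x/2.5+120,y/2.5+60)
S=lambda x,y:(x/3+165,y/3+195)
N=lambda x,y:(x/3+130,y/3+170)
print('white tip wrist',a('wrist',W(137,292)),'side',a('side',S(144,117)),'scene',a('scene',N(236,70)))
print('54 arm wrist',a('wrist',W(650,197)),'side',a('side',S(430,42)),'scene',a('scene',N(500,155)))
print('others side',a('side',S(572,265)),a('side',S(228,378)))
print('green',a('side',(216,338),.01),a('scene',(151.5,271.5),.01))
E
```

```text
white tip wrist (np.float64(0.142), np.float64(144.5)) side (np.float64(0.1404), np.float64(146.0)) scene (np.float64(0.1372), np.float64(144.8))
54 arm wrist (np.float64(0.143), np.float64(55.9)) side (np.float64(0.1395), np.float64(54.7)) scene (np.float64(0.1432), np.float64(53.5))
others side (np.float64(0.1429), np.float64(-35.2)) (np.float64(0.1443), np.float64(-124.4))
green (np.float64(0.1704), np.float64(-137.8)) (np.float64(0.1681), np.float64(-136.7))
```

jog_arm:
  deltas:
    - {"offset": [0,1,0],"angular": [0,0,0],"hand": 0}
    - {"offset": [0,1,0],"angular": [0,0,0],"hand": 0}
    - {"offset": [0,1,0],"angular": [0,0,0],"hand": 0}
    - {"offset": [0,1,0],"angular": [0,0,0],"hand": 0}
    - {"offset": [0,0,0],"angular": [0,0,1],"hand": 0}

```text
time: 0.65
eef_pos: [0.6517, -0.0001, 0.216]
tcp_rot: [-0.0, 0.735, 0.678, -0.0]
ft_force: [-0.5, 0.1, 0.2]
gripper_width: 0.0501
```

jog_arm:
  deltas:
    - {"offset": [0,0,0],"angular": [0,0,1],"hand": 0}
    - {"offset": [0,0,0],"angular": [0,0,1],"hand": 0}
    - {"offset": [0,0,0],"angular": [0,0,1],"hand": 0}
    - {"offset": [0,0,0],"angular": [0,0,1],"hand": 0}
    - {"offset": [0,0,0],"angular": [0,0,1],"hand": 0}

```text
time: 1.15
eef_pos: [0.6499, 0.0, 0.217]
tcp_rot: [-0.0, 0.856, 0.517, -0.0]
ft_force: [0.8, -0.0, 0.3]
gripper_width: 0.0103
```

jog_arm:
  deltas:
    - {"offset": [0,0,0],"angular": [0,0,1],"hand": 0}
    - {"offset": [0,0,0],"angular": [0,0,1],"hand": 0}
    - {"offset": [0,0,0],"angular": [0,0,1],"hand": 0}
    - {"offset": [0,0,0],"angular": [0,0,1],"hand": 0}
    - {"offset": [0,0,0],"angular": [0,0,1],"hand": 0}

```text
time: 1.65
eef_pos: [0.6499, 0.0, 0.217]
tcp_rot: [-0.0, 0.942, 0.337, -0.0]
ft_force: [0.4, 0.7, -0.5]
gripper_width: 0.0004
```

jog_arm:
  deltas:
    - {"offset": [0,0,1],"angular": [0,0,0.3],"hand": 0}
    - {"offset": [0,0,1],"angular": [0,0,0],"hand": 0}
    - {"offset": [0,0,1],"angular": [0,0,0],"hand": 0}
    - {"offset": [0,0,0],"angular": [0,0,0],"hand": 0}

```text
time: 2.05
eef_pos: [0.6483, 0.0002, 0.1389]
tcp_rot: [-0.002, 0.945, 0.327, -0.003]
ft_force: [-0.1, 0.3, -0.8]
gripper_width: 0.0007
```

```bash
cat > st.py <<'E'
from h import *
C=np.array([.5540,-.0728])
s=sensors.state(); p=s['eef_pos']; q=s['tcp_rot']; d=p[:2]-C
print('t',s['time'],'p',p.round(4),'r',np.linalg.norm(d).round(4),'phi',np.degrees(np.arctan2(d[1],d[0])).round(1),'toolx',np.degrees(2*np.arctan2(q[2],q[1])).round(1),'F',s['ft_force'].round(1),'w',round(s['gripper_width'],4))
E
python3 st.py; python3 - <<'E'
from h import *
import cv2
for n in("wrist","side"): cv2.imwrite(f"pics/{n}1.png",optics.capture(n)[:,:,::-1])
E
```

```text
t 2.05 p [6.483e-01 2.000e-04 1.389e-01] r 0.1193 phi 37.7 toolx 38.2 F [-0.1  0.3 -0.8] w 0.0007
```

View pics/wrist1.png

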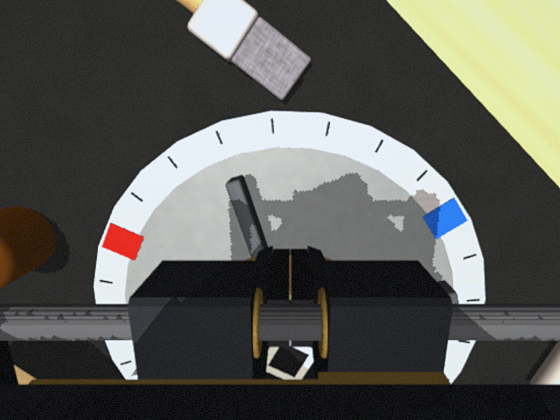

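View pics/side1.png

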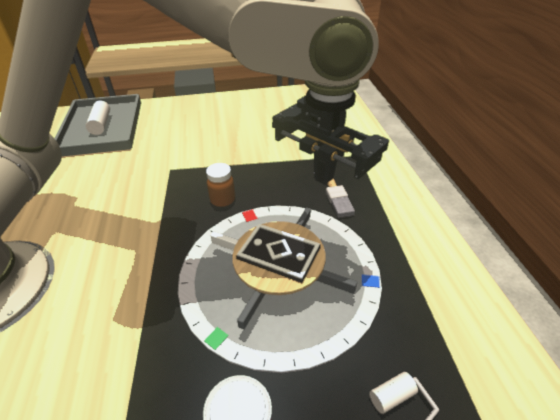

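The fingertip (around (290,255)) is clear and to the clockwise side of the dark arm whose end is at (237,185). I'll back off a few mm more and descend beside it.

jog_arm:
  deltas:
    - {"offset": [0.05,0.2,0.9],"angular": [0,0,0],"hand": 0}
    - {"offset": [0,0,0.9],"angular": [0,0,0],"hand": 0}
    - {"offset": [0,0,0.9],"angular": [0,0,0],"hand": 0}
    - {"offset": [0,0,0.9],"angular": [0,0,0],"hand": 0}
    - {"offset": [0,0,0.2],"angular": [0,0,0],"hand": 0}

```text
time: 2.65
eef_pos: [0.6538, -0.0031, 0.0467]
tcp_rot: [-0.0, 0.945, 0.327, -0.001]
ft_force: [-0.8, -1.0, -0.4]
gripper_width: 0.0005
```

```bash
python3 st.py; python3 - <<'E'
from h import *
import cv2
for n in("wrist","side"): cv2.imwrite(f"pics/{n}2.png",optics.capture(n)[:,:,::-1])
E
```

```text
t 2.65 p [ 0.6538 -0.0031  0.0467] r 0.1217 phi 34.9 toolx 38.2 F [-0.8 -1.  -0.4] w 0.0005
```

View pics/side2.png

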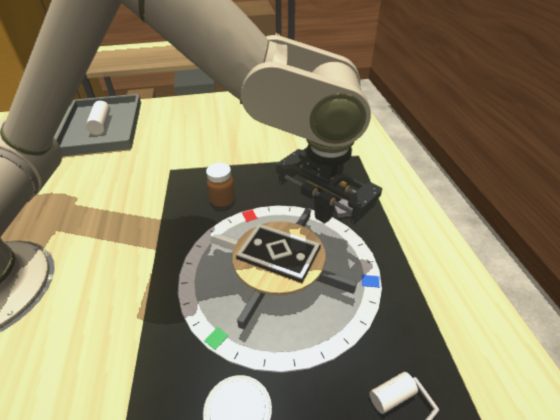

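View pics/wrist2.png

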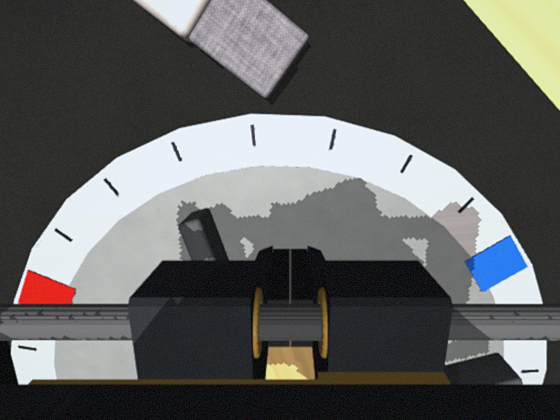

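jog_arm:
  deltas:
    - {"offset": [0,-0.14,0.1],"angular": [0,0,0],"hand": 0}
    - {"offset": [0,-0.14,0],"angular": [0,0,0],"hand": 0}
    - {"offset": [-0.002,-0.145,0],"angular": [0,0,-0.375],"hand": 0}
    - {"offset": [-0.002,-0.145,0],"angular": [0,0,-0.375],"hand": 0}
    - {"offset": [-0.002,-0.145,0],"angular": [0,0,-0.375],"hand": 0}

```text
time: 3.25
eef_pos: [0.6425, 0.0109, 0.0453]
tcp_rot: [0.0, 0.929, 0.371, 0.0]
ft_force: [0.5, 0.7, 0.0]
gripper_width: 0.0007
```

```bash
python3 st.py
```

```text
t 3.25 p [0.6425 0.0109 0.0453] r 0.1218 phi 43.4 toolx 43.5 F [0.5 0.7 0. ] w 0.0007
```

jog_arm:
  deltas:
    - {"offset": [-0.002,-0.145,0],"angular": [0,0,-0.375],"hand": 0}
    - {"offset": [-0.002,-0.145,0],"angular": [0,0,-0.375],"hand": 0}
    - {"offset": [-0.002,-0.145,0],"angular": [0,0,-0.375],"hand": 0}
    - {"offset": [-0.002,-0.145,0],"angular": [0,0,-0.375],"hand": 0}
    - {"offset": [-0.002,-0.145,0],"angular": [0,0,-0.375],"hand": 0}

```text
time: 3.75
eef_pos: [0.629, 0.023, 0.0449]
tcp_rot: [-0.0, 0.898, 0.439, -0.0]
ft_force: [-0.2, -0.5, -0.3]
gripper_width: 0.0007
```

```bash
python3 st.py; python3 - <<'E'
from h import *
import cv2
for n in("wrist","side"): cv2.imwrite(f"pics/{n}3.png",optics.capture(n)[:,:,::-1])
E
```

```text
t 3.75 p [0.629  0.023  0.0449] r 0.1217 phi 51.9 toolx 52.1 F [-0.2 -0.5 -0.3] w 0.0007
```

View pics/side3.png

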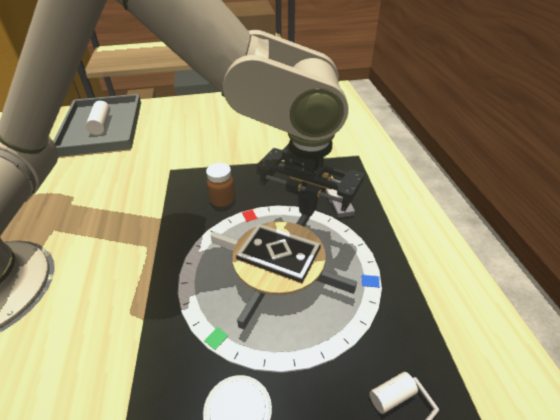

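View pics/wrist3.png

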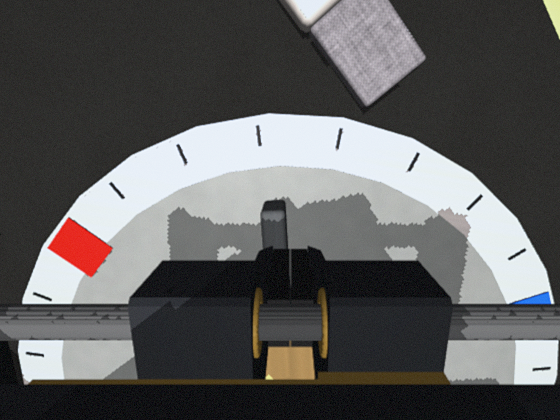

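The wrist view puts the arm end at (274,205) and the finger very close to it, but no clear force registers. I'll measure the arm angle and project the TCP before going further.

```bash
python3 - <<'E'
from h import *
import cv2
C=np.array([.5540,-.0728])
def a(n,uv,z=.056):
    d=p2w(n,uv,z)[:2]-C; return round(np.linalg.norm(d),4),round(np.degrees(np.arctan2(d[1],d[0])),1)
print('arm end',a('wrist',(274,202)), 'on arm',a('wrist',(275,213)))
for z in (.045,.056,.08): print(z,w2p('wrist',[.629,.023,z]),w2p('side',[.629,.023,z]))
im=cv2.imread('pics/side3.png')[165:365,175:390]; cv2.imwrite('pics/side3c.png',cv2.resize(im,None,fx=3,fy=3,interpolation=cv2.INTER_CUBIC))
im=cv2.imread('pics/wrist3.png')[180:400,180:400]; cv2.imwrite('pics/wrist3c.png',cv2.resize(im,None,fx=2.7,fy=2.7,interpolation=cv2.INTER_CUBIC))
E
```

```text
arm end (np.float64(0.1498), np.float64(54.6)) on arm (np.float64(0.1444), np.float64(54.6))
0.045 [289.09394925 248.98590296] [307.46325819 219.20280314]
0.056 [289.03319205 257.46744885] [307.6596501  215.29242181]
0.08 [288.86961264 280.30270533] [308.1015524  206.49365534]
```

View pics/side3c.png

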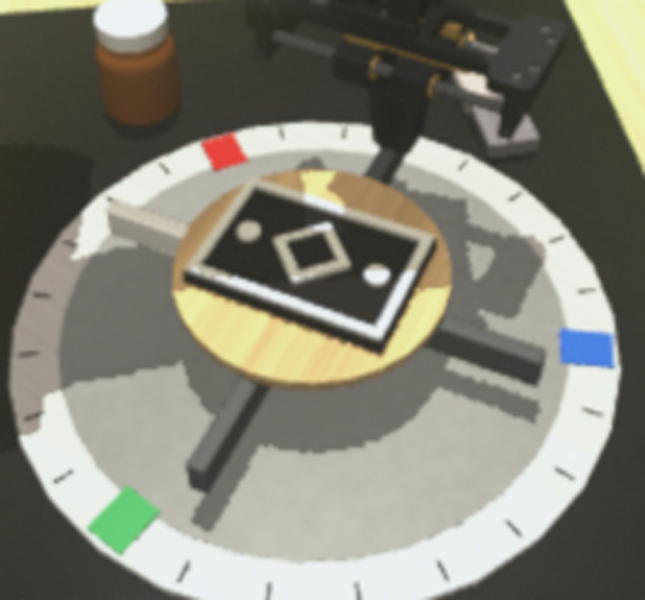

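View pics/wrist3c.png

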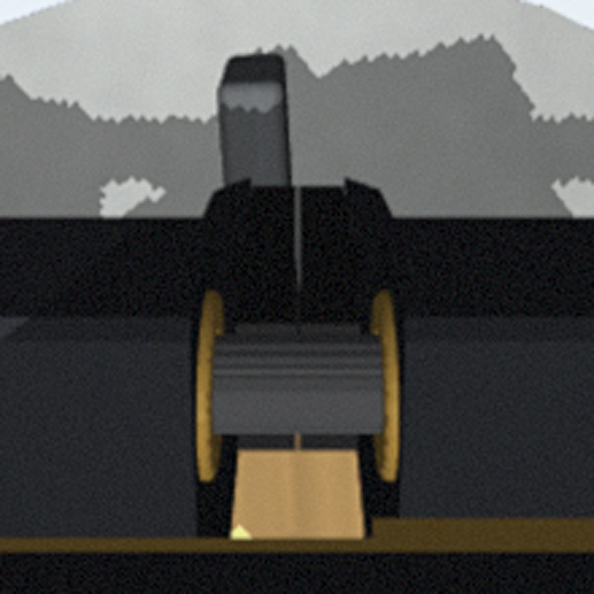

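```bash
python3 - <<'E'
from h import *
import cv2
s=sensors.state();p=s['eef_pos'];th=np.radians(52.1);er=np.array([np.cos(th),np.sin(th),0]);et=np.array([-np.sin(th),np.cos(th),0])
for n in('wrist','side'):
  im=cv2.imread(f'pics/{n}3.png')
  x0,y0,w,h,S=(230,190,120,90,6) if n=='wrist' else (270,170,80,70,8)
  big=cv2.resize(im[y0:y0+h,x0:x0+w],None,fx=S,fy=S,interpolation=cv2.INTER_CUBIC)
  big=np.clip(big.astype(float)*2,0,255).astype(np.uint8)
  for z,col in((.0449,(0,0,255)),(.060,(0,255,0))):
    q=[w2p(n,[*(p[:2]),z]+a*.009*er+b*.009*et) for a,b in((1,1),(1,-1),(-1,-1),(-1,1))]
    print(n,z,np.round(q,1).tolist())
    cv2.polylines(big,[((np.array(q)-[x0,y0]+.5)*S).astype(int)],True,col,1)
  cv2.imwrite(f'pics/{n}3d.png',big)
E
```

```text
wrist 0.0449 [[271.2, 232.5], [306.3, 232.4], [305.9, 264.8], [271.7, 264.8]]
wrist 0.06 [[269.5, 243.1], [307.8, 243.0], [307.3, 277.9], [270.1, 277.9]]
side 0.0449 [[305.3, 215.1], [313.2, 217.9], [309.6, 223.4], [301.5, 220.5]]
side 0.06 [[305.5, 209.7], [313.6, 212.5], [309.9, 218.0], [301.7, 215.1]]
```

View pics/side3d.png

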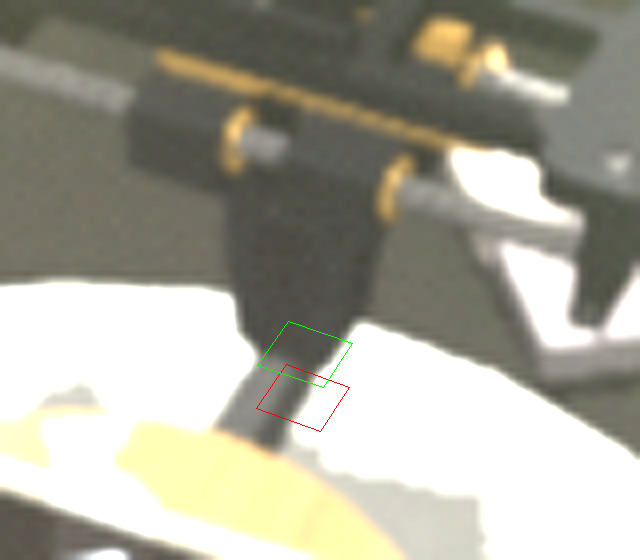

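View pics/wrist3d.png

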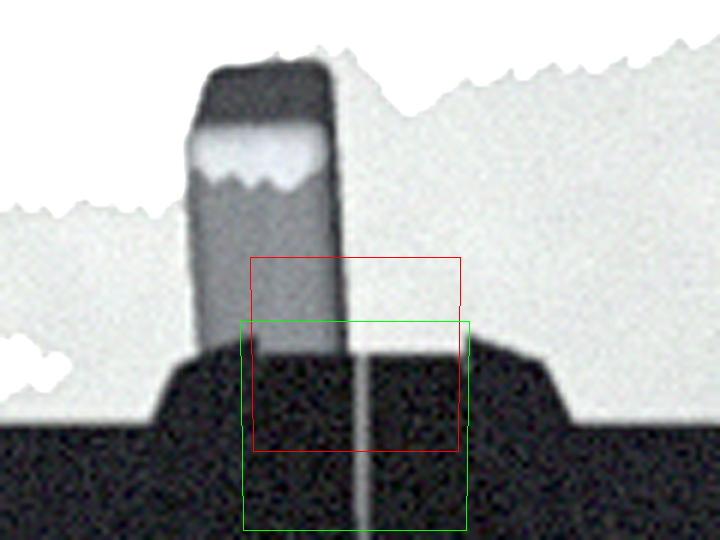

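The pictures show that the shut fingertips actually end at about z ≈ 0.064, above the arm's top, although the TCP reads 0.045. That is why nothing was touched. I'll back off clockwise and go about 20 mm lower, which is still safely above the dial by either reading.

jog_arm:
  deltas:
    - {"offset": [-0.008,0.307,0],"angular": [0,0,0.8],"hand": 0}
    - {"offset": [-0.008,0.307,0],"angular": [0,0,0.8],"hand": 0}
    - {"offset": [-0.008,0.307,0],"angular": [0,0,0.8],"hand": 0}
    - {"offset": [-0.008,0.307,0],"angular": [0,0,0.8],"hand": 0}
    - {"offset": [0,0,0],"angular": [0,0,0],"hand": 0}

```text
time: 4.35
eef_pos: [0.6514, 0.0004, 0.0448]
tcp_rot: [0.0, 0.948, 0.319, 0.0]
ft_force: [-1.0, 0.3, -0.3]
gripper_width: 0.0006
```

jog_arm:
  deltas:
    - {"offset": [0,0,0.4],"angular": [0,0,0],"hand": 0}
    - {"offset": [0,0,0.4],"angular": [0,0,0],"hand": 0}
    - {"offset": [0,0,0],"angular": [0,0,0],"hand": 0}

```text
time: 4.65
eef_pos: [0.6496, 0.0016, 0.0228]
tcp_rot: [-0.001, 0.947, 0.32, -0.002]
ft_force: [0.0, -0.4, 0.1]
gripper_width: 0.0005
```

```bash
python3 st.py; python3 - <<'E'
from h import *
import cv2
im=optics.capture('side')[:,:,::-1]; cv2.imwrite('pics/side4.png',im)
cv2.imwrite('pics/side4c.png',cv2.resize(im[150:280,230:400],None,fx=4.5,fy=4.5,interpolation=cv2.INTER_CUBIC))
print(w2p('side',sensors.state()['eef_pos']))
E
```

```text
t 4.65 p [0.6496 0.0016 0.0228] r 0.1212 phi 37.9 toolx 37.3 F [ 0.  -0.4  0.1] w 0.0005
[319.58072159 232.54219655]
```

View pics/side4c.png

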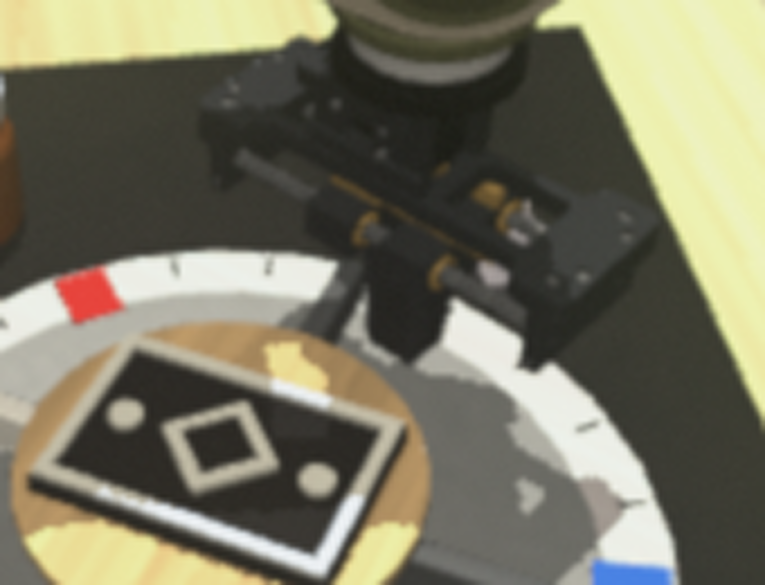

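The fingertip now sits beside the arm (tip at side px ≈(319,230), arm to its left) and below the arm's top. I'll sweep slowly.

jog_arm:
  deltas:
    - {"offset": [-0.002,-0.145,0],"angular": [0,0,-0.375],"hand": 0}
    - {"offset": [-0.002,-0.145,0],"angular": [0,0,-0.375],"hand": 0}
    - {"offset": [-0.002,-0.145,0],"angular": [0,0,-0.375],"hand": 0}
    - {"offset": [-0.002,-0.145,0],"angular": [0,0,-0.375],"hand": 0}
    - {"offset": [-0.002,-0.145,0],"angular": [0,0,-0.375],"hand": 0}

```text
time: 5.2
eef_pos: [0.6389, 0.0149, 0.0252]
tcp_rot: [0.0, 0.92, 0.391, 0.0]
ft_force: [2.4, -0.6, 0.7]
gripper_width: 0.0001
```

jog_arm:
  deltas:
    - {"offset": [-0.002,-0.145,0],"angular": [0,0,-0.375],"hand": 0}
    - {"offset": [-0.002,-0.145,0],"angular": [0,0,-0.375],"hand": 0}
    - {"offset": [-0.002,-0.145,0],"angular": [0,0,-0.375],"hand": 0}
    - {"offset": [-0.002,-0.145,0],"angular": [0,0,-0.375],"hand": 0}
    - {"offset": [-0.002,-0.145,0],"angular": [0,0,-0.375],"hand": 0}

```text
time: 5.7
eef_pos: [0.6249, 0.0265, 0.0251]
tcp_rot: [0.0, 0.889, 0.459, 0.0]
ft_force: [0.9, -0.8, 1.8]
gripper_width: 0.0004
```

```bash
python3 st.py; python3 - <<'E'
from h import *
import cv2
for n in("wrist","side"): cv2.imwrite(f"pics/{n}5.png",optics.capture(n)[:,:,::-1])
E
```

```text
t 5.7 p [0.6249 0.0265 0.0251] r 0.1221 phi 54.5 toolx 54.6 F [ 0.9 -0.8  1.8] w 0.0004
```

View pics/side5.png

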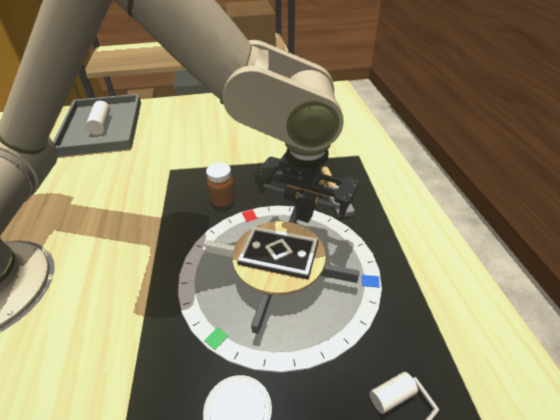

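View pics/wrist5.png

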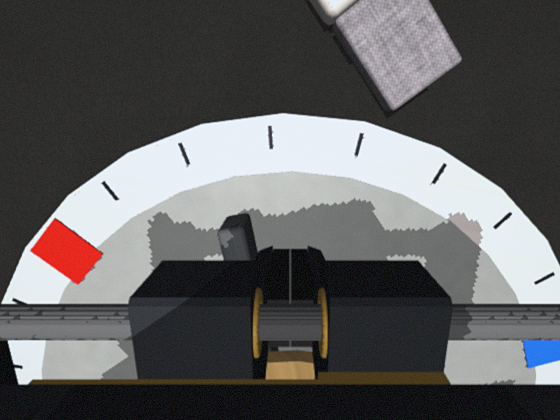

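It is pushing: the rotor has turned about 10°, and the force is about 2 N. I'll keep going at the same pace.

jog_arm:
  deltas:
    - {"offset": [-0.002,-0.145,0],"angular": [0,0,-0.375],"hand": 0}
    - {"offset": [-0.002,-0.145,0],"angular": [0,0,-0.375],"hand": 0}
    - {"offset": [-0.002,-0.145,0],"angular": [0,0,-0.375],"hand": 0}
    - {"offset": [-0.002,-0.145,0],"angular": [0,0,-0.375],"hand": 0}
    - {"offset": [-0.002,-0.145,0],"angular": [0,0,-0.375],"hand": 0}

```text
time: 6.3
eef_pos: [0.6093, 0.0359, 0.025]
tcp_rot: [-0.0, 0.852, 0.524, 0.0]
ft_force: [2.3, 0.5, 0.8]
gripper_width: 0.0004
```

jog_arm:
  deltas:
    - {"offset": [-0.002,-0.145,0],"angular": [0,0,-0.375],"hand": 0}
    - {"offset": [-0.002,-0.145,0],"angular": [0,0,-0.375],"hand": 0}
    - {"offset": [-0.002,-0.145,0],"angular": [0,0,-0.375],"hand": 0}
    - {"offset": [-0.002,-0.145,0],"angular": [0,0,-0.375],"hand": 0}
    - {"offset": [-0.002,-0.145,0],"angular": [0,0,-0.375],"hand": 0}

```text
time: 6.8
eef_pos: [0.5925, 0.0429, 0.0249]
tcp_rot: [-0.0, 0.81, 0.586, 0.0]
ft_force: [1.7, 1.3, 0.7]
gripper_width: 0.0005
```

jog_arm:
  deltas:
    - {"offset": [-0.002,-0.145,0],"angular": [0,0,-0.375],"hand": 0}
    - {"offset": [-0.002,-0.145,0],"angular": [0,0,-0.375],"hand": 0}
    - {"offset": [-0.002,-0.145,0],"angular": [0,0,-0.375],"hand": 0}
    - {"offset": [-0.002,-0.145,0],"angular": [0,0,-0.375],"hand": 0}
    - {"offset": [-0.002,-0.145,0],"angular": [0,0,-0.375],"hand": 0}

```text
time: 7.3
eef_pos: [0.5749, 0.0472, 0.025]
tcp_rot: [-0.0, 0.764, 0.645, -0.0]
ft_force: [2.5, 1.6, -0.8]
gripper_width: 0.0003
```

```bash
python3 st.py; python3 - <<'E'
from h import *
import cv2
for n in("side",): cv2.imwrite(f"pics/{n}6.png",optics.capture(n)[:,:,::-1])
E
```

```text
t 7.3 p [0.5749 0.0472 0.025 ] r 0.1218 phi 80.1 toolx 80.4 F [ 2.5  1.6 -0.8] w 0.0003
```

View pics/side6.png

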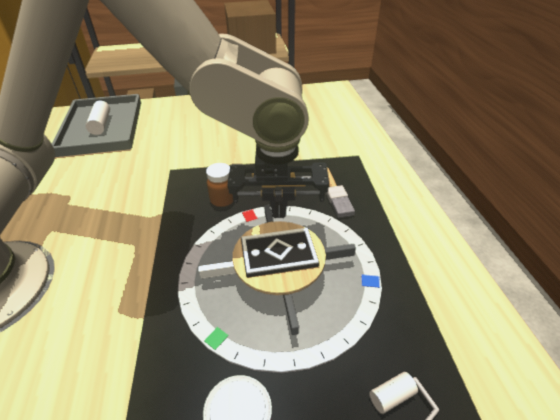

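jog_arm:
  deltas:
    - {"offset": [-0.002,-0.145,0],"angular": [0,0,-0.375],"hand": 0}
    - {"offset": [-0.002,-0.145,0],"angular": [0,0,-0.375],"hand": 0}
    - {"offset": [-0.002,-0.145,0],"angular": [0,0,-0.375],"hand": 0}
    - {"offset": [-0.002,-0.145,0],"angular": [0,0,-0.375],"hand": 0}
    - {"offset": [-0.002,-0.145,0],"angular": [0,0,-0.375],"hand": 0}

```text
time: 7.85
eef_pos: [0.5569, 0.0489, 0.0249]
tcp_rot: [-0.0, 0.713, 0.701, -0.0]
ft_force: [1.7, 2.0, 0.8]
gripper_width: 0.0004
```

jog_arm:
  deltas:
    - {"offset": [-0.002,-0.145,0],"angular": [0,0,-0.375],"hand": 0}
    - {"offset": [-0.002,-0.145,0],"angular": [0,0,-0.375],"hand": 0}
    - {"offset": [-0.002,-0.145,0],"angular": [0,0,-0.375],"hand": 0}
    - {"offset": [-0.002,-0.145,0],"angular": [0,0,-0.375],"hand": 0}
    - {"offset": [-0.002,-0.145,0],"angular": [0,0,-0.375],"hand": 0}

```text
time: 8.35
eef_pos: [0.5388, 0.0479, 0.025]
tcp_rot: [-0.0, 0.659, 0.752, -0.0]
ft_force: [1.8, 1.7, -1.2]
gripper_width: 0.0002
```

jog_arm:
  deltas:
    - {"offset": [-0.002,-0.145,0],"angular": [0,0,-0.375],"hand": 0}
    - {"offset": [-0.002,-0.145,0],"angular": [0,0,-0.375],"hand": 0}
    - {"offset": [-0.002,-0.145,0],"angular": [0,0,-0.375],"hand": 0}
    - {"offset": [-0.002,-0.145,0],"angular": [0,0,-0.375],"hand": 0}
    - {"offset": [0,0,0],"angular": [0,0,0],"hand": 0}

```text
time: 8.85
eef_pos: [0.5241, 0.0451, 0.0249]
tcp_rot: [-0.0, 0.613, 0.79, -0.0]
ft_force: [0.1, 1.0, -0.0]
gripper_width: 0.0004
```

```bash
python3 st.py; python3 - <<'E'
from h import *
import cv2
for n in("side","scene"):
  im=optics.capture(n)[:,:,::-1]; cv2.imwrite(f"pics/{n}7.png",im)
  b=dict(scene=(130,170,340,350),side=(165,195,395,370))[n]
  cv2.imwrite(f"pics/{n}7c.png",cv2.resize(im[b[1]:b[3],b[0]:b[2]],None,fx=3,fy=3,interpolation=cv2.INTER_CUBIC))
E
```

```text
t 8.85 p [0.5241 0.0451 0.0249] r 0.1216 phi 104.2 toolx 104.4 F [ 0.1  1.  -0. ] w 0.0004
```

View pics/side7c.png

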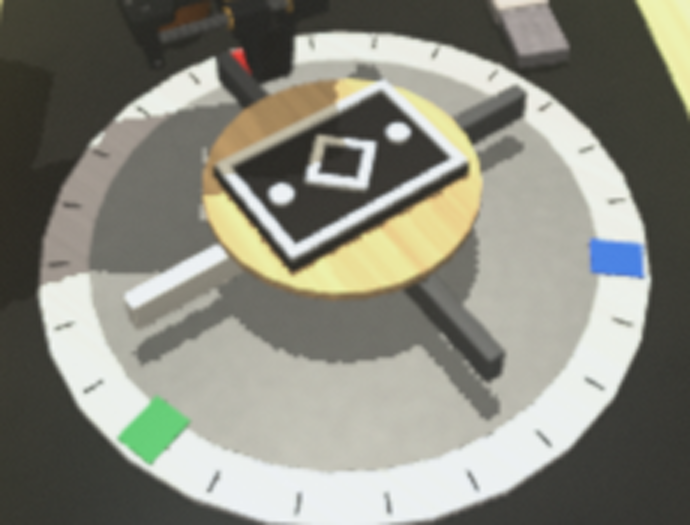

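View pics/scene7c.png

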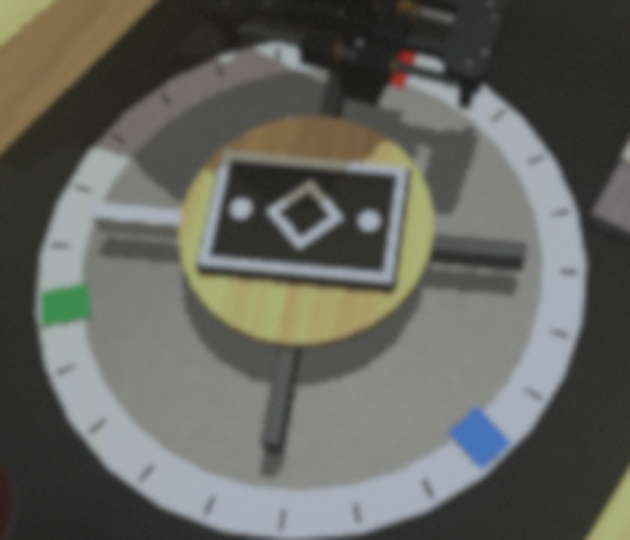

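```bash
cat > ang.py <<'E'
from h import *
S=lambda x,y:(x/3+165,y/3+195)
N=lambda x,y:(x/3+130,y/3+170)
Cs=dict(side=np.array([.55357,-.07304]),scene=np.array([.5571,-.07232]))
G=dict(side=-137.6,scene=-137.4)  # from mark triples
def rel(n,uv,z=.056):
    d=p2w(n,uv,z)[:2]-Cs[n]; return round(np.linalg.norm(d),4),round((np.degrees(np.arctan2(d[1],d[0]))-G[n]+180)%360-180,2)
E
python3 - <<'E'
from ang import *
for u in((129,300),(172,276),(220,252)): print('side',rel('side',S(*u)))
for u in((97,211),(180,216)): print('scene',rel('scene',N(*u)))
print('steel side', rel('side',S(498,353)),rel('side',S(520,93)),'scene',rel('scene',N(523,247)),rel('scene',N(273,442)))
E
```

```text
side (np.float64(0.1439), np.float64(-17.43))
side (np.float64(0.1167), np.float64(-17.61))
side (np.float64(0.0861), np.float64(-16.84))
scene (np.float64(0.1418), np.float64(-16.8))
scene (np.float64(0.086), np.float64(-17.64))
steel side (np.float64(0.1431), np.float64(72.83)) (np.float64(0.1389), np.float64(161.01)) scene (np.float64(0.143), np.float64(162.76)) (np.float64(0.1441), np.float64(73.11))
```

jog_arm:
  deltas:
    - {"offset": [-0.002,-0.145,0],"angular": [0,0,-0.375],"hand": 0}
    - {"offset": [-0.002,-0.145,0],"angular": [0,0,-0.375],"hand": 0}
    - {"offset": [-0.002,-0.145,0],"angular": [0,0,-0.375],"hand": 0}
    - {"offset": [-0.002,-0.145,0],"angular": [0,0,-0.375],"hand": 0}
    - {"offset": [-0.002,-0.145,0],"angular": [0,0,-0.375],"hand": 0}

```text
time: 9.45
eef_pos: [0.5079, 0.0394, 0.0249]
tcp_rot: [0.0, 0.552, 0.834, 0.0]
ft_force: [1.5, 1.1, -0.4]
gripper_width: 0.0004
```

jog_arm:
  deltas:
    - {"offset": [-0.002,-0.145,0],"angular": [0,0,-0.375],"hand": 0}
    - {"offset": [-0.002,-0.145,0],"angular": [0,0,-0.375],"hand": 0}
    - {"offset": [-0.002,-0.145,0],"angular": [0,0,-0.375],"hand": 0}
    - {"offset": [-0.001,-0.07,0],"angular": [0,0,-0.185],"hand": 0}
    - {"offset": [0,0,0],"angular": [0,0,0],"hand": 0}

```text
time: 9.95
eef_pos: [0.4963, 0.0338, 0.0249]
tcp_rot: [-0.0, 0.508, 0.861, -0.0]
ft_force: [0.2, -0.1, 0.5]
gripper_width: 0.0006
```

```bash
python3 st.py; python3 - <<'E'
from h import *
import cv2
for n in("side","scene"):
  im=optics.capture(n)[:,:,::-1]; cv2.imwrite(f"pics/{n}8.png",im)
  b=dict(scene=(130,170,340,350),side=(165,195,395,370))[n]
  cv2.imwrite(f"pics/{n}8c.png",cv2.resize(im[b[1]:b[3],b[0]:b[2]],None,fx=3,fy=3,interpolation=cv2.INTER_CUBIC))
E
```

```text
t 9.95 p [0.4963 0.0338 0.0249] r 0.1212 phi 118.4 toolx 118.9 F [ 0.2 -0.1  0.5] w 0.0006
```

View pics/side8c.png

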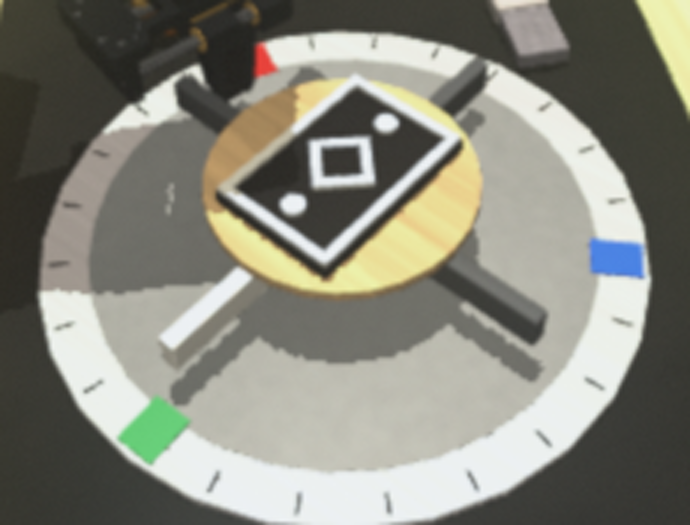

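View pics/scene8c.png

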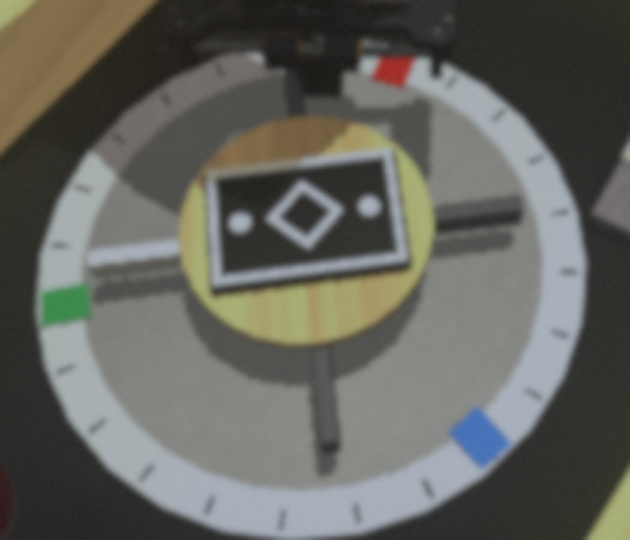

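```bash
python3 - <<'E'
from ang import *
for u in((164,342),(205,304),(243,272)): print('side',rel('side',S(*u)))
for u in((90,257),(135,251),(178,245)): print('scene',rel('scene',N(*u)))
print('steel side-90', rel('side',S(544,318)),'-180',rel('side',S(481,64)),'scene180',rel('scene',N(520,205)),'90',rel('scene',N(330,442)))
E
```

```text
side (np.float64(0.1451), np.float64(-3.49))
side (np.float64(0.1139), np.float64(-3.89))
side (np.float64(0.0851), np.float64(-3.5))
scene (np.float64(0.1424), np.float64(-3.14))
scene (np.float64(0.1134), np.float64(-3.15))
scene (np.float64(0.0854), np.float64(-3.29))
steel side-90 (np.float64(0.1452), np.float64(86.54)) -180 (np.float64(0.1396), np.float64(175.86)) scene180 (np.float64(0.1427), np.float64(175.32)) 90 (np.float64(0.1451), np.float64(86.69))
```

3.4° remain, which is two more rows. After that I'll back off.

jog_arm:
  deltas:
    - {"offset": [-0.001,-0.1,0],"angular": [0,0,-0.25],"hand": 0}
    - {"offset": [-0.001,-0.1,0],"angular": [0,0,-0.25],"hand": 0}
    - {"offset": [-0.001,-0.1,0],"angular": [0,0,-0.25],"hand": 0}
    - {"offset": [0,0,0],"angular": [0,0,0],"hand": 0}
    - {"offset": [0,0,0],"angular": [0,0,0],"hand": 0}

```text
time: 10.55
eef_pos: [0.4897, 0.0299, 0.025]
tcp_rot: [-0.0, 0.482, 0.876, -0.0]
ft_force: [0.7, 0.2, 0.0]
gripper_width: 0.0001
```

```bash
python3 st.py; python3 - <<'E'
from h import *
import cv2
for n in("side","scene"):
  im=optics.capture(n)[:,:,::-1]; cv2.imwrite(f"pics/{n}9.png",im)
  b=dict(scene=(130,170,340,350),side=(165,195,395,370))[n]
  cv2.imwrite(f"pics/{n}9c.png",cv2.resize(im[b[1]:b[3],b[0]:b[2]],None,fx=3,fy=3,interpolation=cv2.INTER_CUBIC))
E
```

```text
t 10.55 p [0.4897 0.0299 0.025 ] r 0.1212 phi 122.0 toolx 122.4 F [0.7 0.2 0. ] w 0.0001
```

View pics/side9c.png

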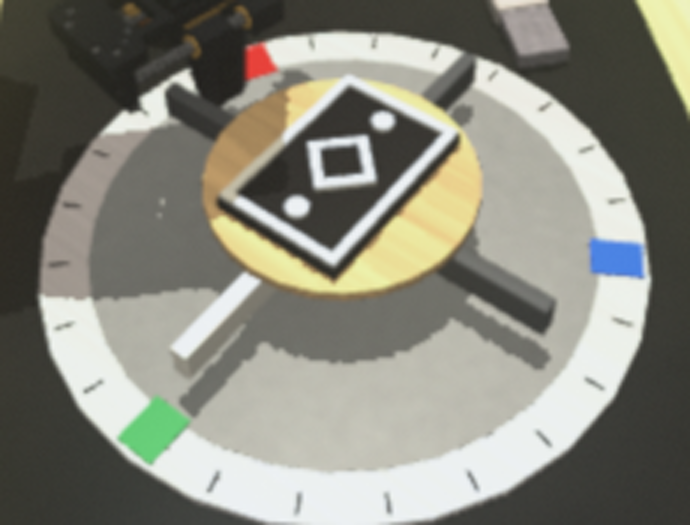

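View pics/scene9c.png

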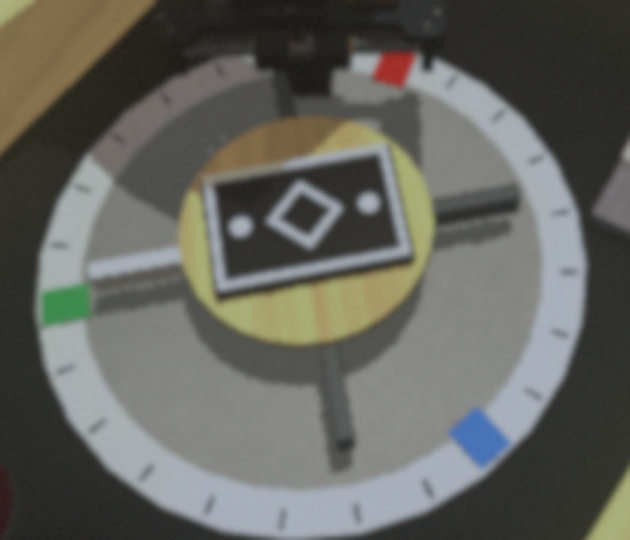

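```bash
python3 - <<'E'
from ang import *
for u in((176,354),(214,315),(253,277)): print('side',rel('side',S(*u)))
for u in((90,270),(135,262),(180,253)): print('scene',rel('scene',N(*u)))
print('steel side-90', rel('side',S(552,305)),'-180',rel('side',S(470,61)),'scene180',rel('scene',N(517,191)),'90',rel('scene',N(343,441)))
E
```

```text
side (np.float64(0.1462), np.float64(0.56))
side (np.float64(0.1159), np.float64(0.52))
side (np.float64(0.0841), np.float64(1.06))
scene (np.float64(0.1427), np.float64(0.63))
scene (np.float64(0.1138), np.float64(0.87))
scene (np.float64(0.0845), np.float64(0.79))
steel side-90 (np.float64(0.1442), np.float64(90.44)) -180 (np.float64(0.1373), np.float64(178.92)) scene180 (np.float64(0.1428), np.float64(179.66)) 90 (np.float64(0.1458), np.float64(89.75))
```

jog_arm:
  deltas:
    - {"offset": [0,0.4,0],"angular": [0,0,0],"hand": 0}
    - {"offset": [0,0.4,0],"angular": [0,0,0],"hand": 0}
    - {"offset": [0,0,-1],"angular": [0,0,0],"hand": 0}
    - {"offset": [0,0,-1],"angular": [0,0,0],"hand": 0}
    - {"offset": [0,0,-1],"angular": [0,0,0],"hand": 0}

```text
time: 11.15
eef_pos: [0.5074, 0.0413, 0.1008]
tcp_rot: [-0.0, 0.482, 0.876, -0.0]
ft_force: [-0.2, 0.1, -0.1]
gripper_width: 0.0006
```

jog_arm:
  deltas:
    - {"offset": [0,0,-1],"angular": [0,0,0],"hand": 0}
    - {"offset": [0,0,-1],"angular": [0,0,0],"hand": 0}
    - {"offset": [0,0,-1],"angular": [0,0,0],"hand": 0}
    - {"offset": [0,0,-1],"angular": [0,0,0],"hand": 0}
    - {"offset": [0,0,0],"angular": [0,0,0],"hand": 0}

```text
time: 11.65
eef_pos: [0.5086, 0.0411, 0.203]
tcp_rot: [0.003, 0.482, 0.876, 0.001]
ft_force: [-0.8, 0.0, 0.1]
gripper_width: 0.0008
```

```bash
python3 st.py; python3 - <<'E'
from h import *
import cv2
for n in("side","scene","wrist"):
  im=optics.capture(n)[:,:,::-1]; cv2.imwrite(f"pics/{n}10.png",im)
  if n=='wrist': continue
  b=dict(scene=(130,170,340,350),side=(165,195,395,370))[n]
  cv2.imwrite(f"pics/{n}10c.png",cv2.resize(im[b[1]:b[3],b[0]:b[2]],None,fx=3,fy=3,interpolation=cv2.INTER_CUBIC))
E
```

```text
t 11.65 p [0.5086 0.0411 0.203 ] r 0.1226 phi 111.7 toolx 122.4 F [-0.8  0.   0.1] w 0.0008
```

View pics/side10c.png

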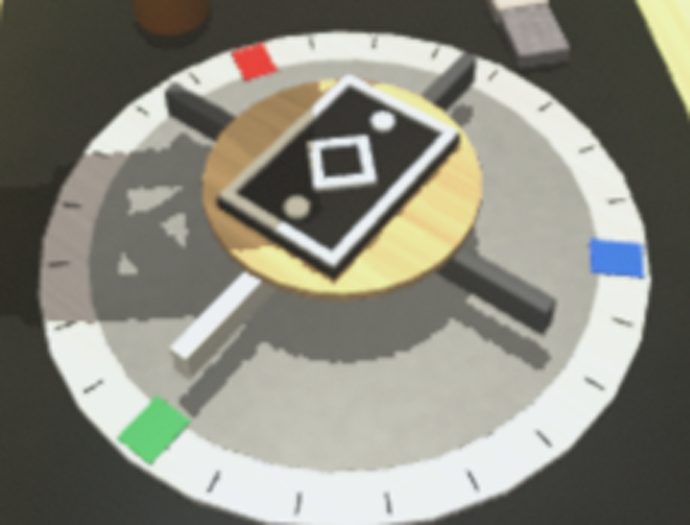

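View pics/scene10.png

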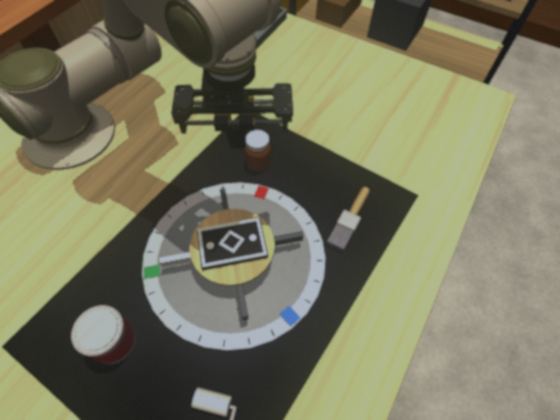

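View pics/wrist10.png

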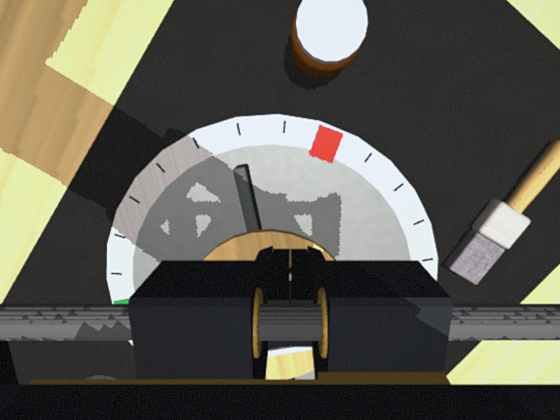

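In the side crop the white arm's tip is still at (176,354) after retracting, about 0.6° past the mark's centre against a ±4.4° allowance. The tin, jar, brush and roller look unmoved, so I'm handing in.

```bash
python3 -c "
from rig import ticket
print(ticket.close_job())"
```

```text
the job is handed in; nothing more can be done
None
```

The white arm now points at the green mark, and the job is handed in at about 12 s of the 48 s allowed. I used the shut fingertips as one finger and pushed sideways on a dark arm, turning the rotor about 78° anticlockwise at roughly 0.3 rad/s. I then backed off and raised the gripper to a TCP height of about 0.20 m.

**Last checks:**
- **Pointer:** before I backed off, the white arm measured about 0.5–1° past the mark's centre line in both the side and scene cameras. The limit is about ±4.4°. After backing off, its tip was at the same pixel in the side picture.
- **Forces:** readings stayed at about 3 N or less throughout.
- **Other objects:** the tin, jar, brush and roller look where they were. By the planned geometry the gripper body stayed clear of the plaque and its board, and the pictures show no contact.

**What disagreed:**
- **Finger height:** the shut fingertips looked 15–20 mm higher in the pictures than the TCP reading said. My first sweep therefore passed over the arm's top, with no force registered and the rotor unmoved. I backed off, went about 20 mm lower and pushed from there.
- **Camera offset:** the two fixed cameras differ by about 3.5 mm on the dial's centre. I measured angles within each camera so this would not matter.

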